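Build up a corrosion-test rack: spacer, then second coupon

TASK

The corrosion rack standing in the glass dish already has its first steel coupon on. Thread the long white spacer, which lies on its side on the bench, down the rack's rod until it sits on that coupon, and then thread the second coupon, which lies on the rubber bung, down the rod until it lies flat on the spacer, so that the two coupons are held apart. Lower both down the rod gently rather than letting them drop, do not knock the glass dish, and do not tip over the flasks or the wash bottle.

Things in the scene. Friction and masses are not known exactly. Their poses are not given: they have to be found in the camera images.
- rack: Corrosion-test rack, 0.6 kg, loose, upright on the dish's floor: steel foot 90 mm across, 8 mm thick; fixed white collar 44 mm across, 6 mm thick; upright steel rod 12 mm thick, tip (last 6 mm tapering to 5 mm) 84 mm above the underside. Origin: centre of the foot's underside, z up the rod. At home the spacer's lower end is 20 mm and the second coupon's underside 54 mm above the origin.
- dish: Open round clear glass crystallising dish on the bench, does not shift, 156 mm across outside, about 140 mm clear inside, rim 73 mm above the bench, floor 5 mm thick. Origin: centre of its underside. Its wall leaves no room for a tilted gripper low beside the rod: parts must come down with the gripper upright above them.
- coupon_low: First coupon, already home on the rack's collar: flat steel ring 64 mm across, 6 mm thick, bore 16 mm, 0.14 kg. Origin: its centre; z is its axis.
- spacer: Long spacer: plain white plastic tube, 44 mm across, 34 mm long, bore 16 mm, about 0.1 kg, both ends alike. It starts lying on its side on the bench, its axis level, 22 mm up. Origin: its centre; x is the tube's own axis (on end when x is vertical, either way up). Let go on its lower edge with the axis less than about 45 degrees from vertical, it settles on end.
- coupon: Second coupon: flat steel ring like the first, 64 mm across, 6 mm thick, bore 16 mm, about 0.14 kg. It starts lying flat, roughly centred, on top of the rubber bung. Origin: its centre (38 mm above the bench at the start); z is its axis.
- bung: Dark rubber laboratory bung standing loose on the bench, wide end down: 49 mm across at the foot, 41 mm at the top, 35 mm high. Origin: centre of its underside.
- short_spacer: Spare short spacer, not needed: white plastic ring 44 mm across, 12 mm thick, lying flat on the bench. Origin: centre of its underside.
- conical_flask: Glass conical flask, 82 mm across, 138 mm high, standing behind the work. Origin: centre of its underside; z is up.
- volumetric_flask: Glass volumetric flask with a white stopper, 64 mm across, 170 mm high, standing behind the work. Origin: centre of its underside; z is up.
- wash_bottle: White plastic wash bottle with a red cap, 72 mm across, about 210 mm high with its spout, standing behind the work to the left. Origin: centre of its underside; z is up.
There are look-alikes about, which are no part of the job. Several things look just like the spacer: the one meant starts nearest to the robot's base.

How it is judged:
On the way:
1. the long spacer is threaded on the rod and sits square on the first coupon (z of spacer in the frame of rack between 0.0345 and 0.0395 m and horizontal distance between spacer and rack below 0.005 m and angle between the x axis of spacer and the z axis of rack, either way round below 0.06 rad), for 0.2 s.
At the end, for the whole second after the job is handed in: On the rod of the upright rack, still standing in the dish, from the bottom up: the first coupon on the collar, the long spacer square on it and the second coupon flat on the spacer, each within 2.5 mm of its home height, 5 mm of the rod's axis and 0.06 rad of square, all released and at rest (all of step 1 and z of coupon_low in the frame of rack below 0.0195 m and horizontal distance between each of coupon_low, coupon and rack below 0.005 m and z of coupon in the frame of rack between 0.0545 and 0.0595 m and angle between the z axis of coupon and the z axis of rack, either way round below 0.06 rad and angle between rack's own z axis and vertical below 0.06 rad and horizontal distance between rack and dish below 0.04 m and linear speed of each of coupon, spacer below 0.03 m/s); the robot touches nothing.
It fails at once if the spacer came down the rod faster than 0.45 m/s (dropped) (horizontal distance between spacer and rack below 0.008 m and z of spacer in the frame of rack below 0.095 m and linear speed of spacer above 0.45 m/s).
It fails at once if the second coupon came down the rod faster than 0.45 m/s (dropped) (horizontal distance between coupon and rack below 0.008 m and z of coupon in the frame of rack below 0.085 m and linear speed of coupon above 0.45 m/s).
It fails at once if the glass dish was knocked with more than 20 N (contact force between any of the arm, the fingers and dish above 20 N).
It fails at once if a flask or the wash bottle was tipped over (angle between any of conical_flask, volumetric_flask, wash_bottle's own z axis and vertical above 0.6 rad).
It also fails if it takes over 72 s, if anything falls off the work surface, if the arm or the gripper's body presses on something with over 40 N, if the wrist force passes 120 N, or if a joint passes its speed limit or range.

ROBOT

A 6-joint arm with a two-finger parallel gripper is mounted at the origin on the work surface. World frame = base frame: x ahead of the robot, y to its left, z up, the work surface at z = 0. Lengths are in m, angles in rad, forces in N, time in s.
With the tool pointing down it reaches from about 0.375 to 0.9 m from the base axis. Payload 3.1 kg.
Tool frame: the origin (TCP) lies at the very end of the fingers, on their centre line; the grasp point (between the pads) lies 19 mm behind it; z points along the fingers, y is the line along which they close (so a half turn about z gives the same grasp; the last joint's range is limited). The gripper opens to 87 mm and grips with 3 to 60 N. Pads are 19 mm wide; open, the fingers measure 117 mm over their backs; the gripper's body (75 mm by 190 mm) begins 51 mm behind the grasp point.
Start: joints at [1.169, 0.527, 1.433, -0, 1.181, -0.178], TCP at [0.138, 0.61, 0.223] pointing down, gripper open.
Joint ranges: [-3.08, 3.08], [-0.75, 2.2], [0.22, 2.44], [-1.43, 4.57], [0, 2.65], [-2.85, 2.85]. Speed limits (rad/s): [2.79, 2.79, 3.14, 3.14, 3.14, 3.14].

INTERFACE

Orientations are given as a unit quaternion [x, y, z, w].
In Python, from workcell import * gives the robot as it stands.
- The arm moves only by the tool play_rows, never from a script. Its argument "targets" is text: rows parted by semicolons, each of 5 numbers parted by spaces: the shift along the tool's x, y, z scaled (see below), then the turn about the tool's z scaled (see below), then the closure, from -1 (fully open) to 1 (shut). In form: x y z turn hand; .... A call has 1 to 10 rows; each row is the pose to reach, as a shift and turn from the pose commanded when the call began, along the tool's axes at that moment, turning the shorter way round; what a row does not reach only later rows make up. The controller multiplies each number of a shift by 400 mm and each number of a turn by 180 degrees. A row lasts 1/8 s, in which the tool goes at most 62.5 mm and 10.7 degrees, less where a joint would pass 70% of its speed; a pose out of reach is approached as far as the arm can. A call with a number of a shift or a turn outside -1 to 1 is refused whole. A call with a gripper value outside its range is refused whole. The fingers move at their own pace and stop on an object; "grip_force" is the grip in N (left out, the last holds). Time passes only in rows, so rows that repeat a pose let the fingers close. It gives the time, the measured TCP pose, the force, the opening and the grip force at its end, in the units of the state.
- observe(): the state, without advancing time (a new reading comes with each control period).
- snapshot(name): name is "scene" or "top" or "wrist"; returns the picture (480x640x3 uint8, red, green, blue); there is no depth.
- camera_params(name): a dict with "fovy" (degrees; the focal length in pixels is half the picture's height over the tangent of half this angle, whatever the lens; pixels are square), "cx", "cy" (the principal point, pixels), "k1" (the pictures are not rectified: a ray, as slopes to the right and down, at radius r is drawn at 1 + k1 r^2 times it, then the intrinsics apply), "R" (3x3) and "t" (3): a world point X has camera coordinates R X + t. Camera axes: x right, y down, z forward; pixel columns grow to the right and rows downward; lengths in m; the calibration is good to about 2 mm. A picture is of the moment at which its call begins: read the wrist's pose just before it. camera_params takes no time and is no camera call; for the wrist camera it gives the pose at the moment of the call.
- job_done(): hands the job in; it is judged then, once.
The state is a dict: "time": time; "q": joint angles; "qd": joint speeds; "tau": joint torques, N m; "eef_pos": TCP position; "ee_rot": TCP orientation; "contact_force": force on the tool from outside, world axes, zero at the start; "moment": the same for the moment, N m; "gripper_width": opening from 0.0 (shut) to 1.0 (fully open); "grip_force": force on a finger pad.
Only numpy, scipy, OpenCV 4.12 (cv2) and the standard library are available. Lean on these libraries where they do the work, as an engineer would, in place of code of your own. Each camera call takes 0.05 s, during which the arm holds its last target. There are 200 camera calls.

## Working session

There is one attempt and no reset: what is moved stays moved. The work goes in short steps, Python scripts to look and compute and a tool call to move; the robot and the scene stay as the last step left them, time stands still between calls to the robot, and variables do not carry over. Pictures are saved under pics/ and viewed, at most 10 in all, crops included, and the job is handed in when it is done.

Besides the shell and the picture viewer there is one more tool, called after "Call:" by a JSON object that holds its "name" and its "arguments". play_rows: Moves the arm, as the interface text tells. Its arguments: {"type":"object","properties":{"targets":{"type":"string"},"grip_force":{"type":"number"}},"required":["targets"]}

```bash
mkdir -p pics; ls; python3 - <<'E'
from workcell import *
import cv2
s=observe();print(s)
for n in("scene","top"):
    cv2.imwrite(f"pics/{n}0.png",snapshot(n)[:,:,::-1]);print(n,camera_params(n))
E
```

```text
pics
{'time': 0.0, 'q': array([ 1.16952500e+00,  5.28455600e-01,  1.43390102e+00, -3.50208017e-05,
        1.18139875e+00, -1.78492400e-01]), 'qd': array([-5.87211296e-05, -8.41876411e-04,  3.11387917e-04, -2.98494396e-04,
       -7.40659144e-04,  8.18130282e-04]), 'tau': array([ 1.12583530e-03, -4.40043283e+01, -1.76593316e+01,  6.34643831e-02,
        5.81308140e-02, -1.70055200e-04]), 'eef_pos': array([0.13777265, 0.60887226, 0.22157854]), 'ee_rot': array([ 1.11152569e-01,  9.93802766e-01, -1.04086849e-03, -2.93577220e-04]), 'contact_force': array([ 0.18609271, -0.07215545,  0.30641922]), 'moment': array([-0.00560286,  0.03315513,  0.00675083]), 'grip_force': 0.0, 'gripper_width': 0.996152696873781}
scene {'fovy': 56.01699681230347, 'cx': 320.2329490898875, 'cy': 245.3358364641597, 'k1': -0.05731064833786681, 'R': array([[-0.47274425,  0.88102927, -0.01732896],
       [ 0.70827634,  0.36820142, -0.60230586],
       [-0.52426854, -0.29701032, -0.79807729]]), 't': array([ 0.24323912, -0.43858878,  1.19810889])}
top {'fovy': 49.72150803791659, 'cx': 315.1103224717626, 'cy': 233.31426841763235, 'k1': 0.022545357616804665, 'R': array([[-0.11066524, -0.99384805, -0.00438922],
       [-0.96898855,  0.1088768 , -0.22182657],
       [ 0.22093979, -0.02029538, -0.97507626]]), 't': array([0.10604352, 0.65160941, 0.87058492])}
```

View pics/scene0.png

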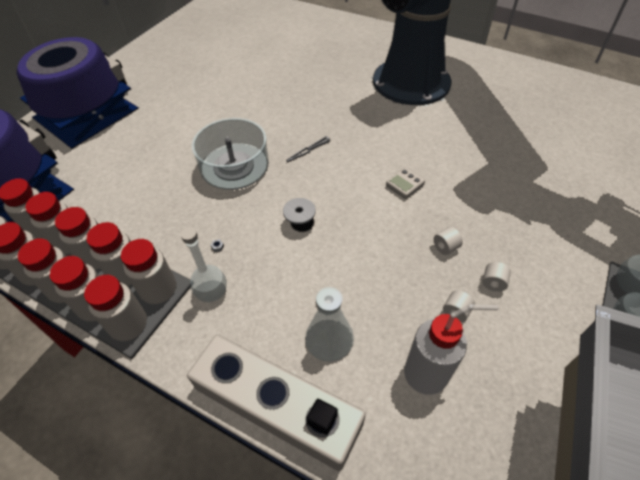

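View pics/top0.png

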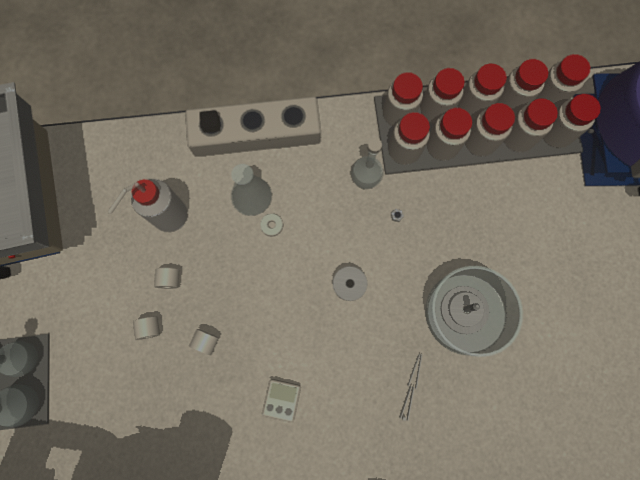

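Scene view: dish at (231,153), coupon on the bung at (299,211), three tube look-alikes at (448,241), (496,276) and (458,303). Top view: tubes at (205,342), (147,327) and (167,277), short spacer (272,224), coupon (350,283), dish (475,310), rod near (470,307). I'll compute positions and see which tube is nearest the base.

```bash
cat > h.py <<'E'
from workcell import *
import numpy as np, cv2
from scipy.optimize import least_squares
from scipy.spatial.transform import Rotation as Ro
def ray(p,uv):
    f=240/np.tan(np.radians(p['fovy']/2)); d=(np.array(uv,float)-[p['cx'],p['cy']])/f
    s=d.copy()
    for _ in range(20): s=d/(1+p['k1']*(s@s))
    R=np.array(p['R']); return -R.T@p['t'], R.T@np.r_[s,1]
def onz(p,uv,z):
    o,d=ray(p,uv); return o+d*(z-o[2])/d[2]
def proj(p,X):
    f=240/np.tan(np.radians(p['fovy']/2)); c=np.array(p['R'])@X+p['t']; s=c[:2]/c[2]
    return s*(1+p['k1']*(s@s))*f+[p['cx'],p['cy']]
def tri(obs):
    A=0;b=0
    for p,uv in obs:
        o,d=ray(p,uv); d=d/np.linalg.norm(d); M=np.eye(3)-np.outer(d,d); A=A+M;b=b+M@o
    return np.linalg.solve(A,b)
def toolmove(goal,yaw=None):
    """units for play_rows from measured pose to goal TCP"""
    s=observe(); R=Ro.from_quat(s['ee_rot']).as_matrix(); return R.T@(np.array(goal)-s['eef_pos'])/0.4, s
E
python3 - <<'E'
from h import *
T=camera_params('top');S=camera_params('scene')
for n,uv,z in [('A',(205,341),.022),('B',(147,326),.022),('C',(167,277),.022),('coupon',(350,283),.041),('short',(272,224),.012),('dish rim?',(475,310),.073)]:
    X=onz(T,uv,z);print(n,X.round(3),np.hypot(*X[:2]).round(3))
for n,uv,z in [('A',(448,241),.022),('B',(497,277),.022),('C',(458,303),.022),('coupon',(299,211),.041)]:
    print(n,onz(S,uv,z).round(3))
i=snapshot('top')[:,:,::-1]
a=cv2.resize(i[320:365,175:235],(600,450),interpolation=cv2.INTER_CUBIC)
b=cv2.resize(i[255:365,420:530],(600,600),interpolation=cv2.INTER_CUBIC)[75:525]
cv2.imwrite('pics/a.png',cv2.resize(np.hstack([a,b]),(800,300)))
E
```

```text
A [0.492 0.255 0.022] 0.554
B [0.531 0.36  0.022] 0.642
C [0.618 0.319 0.022] 0.696
coupon [ 0.566 -0.021  0.041] 0.566
short [0.701 0.113 0.012] 0.71
dish rim? [ 0.491 -0.231  0.073] 0.542
A [0.491 0.261 0.022]
B [0.528 0.365 0.022]
C [0.611 0.319 0.022]
coupon [ 0.569 -0.017  0.041]
```

View pics/a.png

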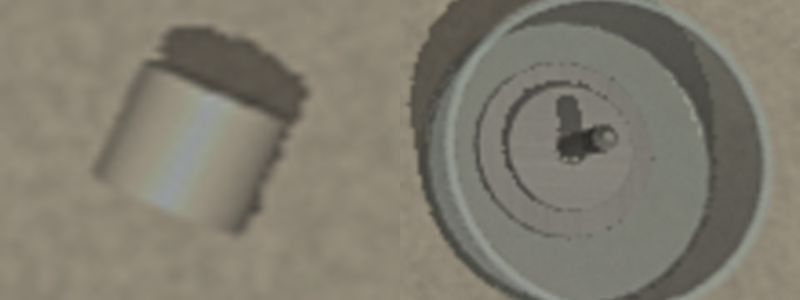

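Right choice is A (205,341): it is nearest the base (0.55 m against 0.64 and 0.70). Its crop shows a plain tube with its axis along (150,62)→(97,175). In the right-hand crop the rod tip is at about (603,137), which is (475.8,306.4) in the full picture. Next I compute the axis yaw and the approach.

```bash
python3 - <<'E'
from h import *
T=camera_params('top');S=camera_params('scene')
c=lambda x,y:(175+x/6.667,320+y/6.667)
a=onz(T,c(217,91),.035);b=onz(T,c(168,203),.03);d=b-a
print('axis',d,np.degrees(np.arctan2(d[1],d[0])))
print('rodtip top',onz(T,(475.8,306.4),.089), 'scene',onz(S,(229,140),.089),tri([(T,(475.8,306.4)),(S,(229,140))]))
m,s=toolmove([.492,.257,.19]);R=Ro.from_quat(s['ee_rot']).as_matrix()
print(m,R.round(3)); W=camera_params('wrist'); print(W, 'cam in tool',R.T@(-W['R'].T@W['t']-s['eef_pos']),R.T@W['R'].T)
for n in range(2):
  ya=np.degrees(np.arctan2(*R[[1,0],1])); print('tool y yaw',ya)
E
```

```text
axis [-0.02806236  0.01612298 -0.005     ] 150.12085841340138
rodtip top [ 0.49598466 -0.22851387  0.089     ] scene [ 0.50114447 -0.21997589  0.089     ] [ 0.49519837 -0.22858219  0.08190251]
[-1.05797431 -0.66257392  0.08025764] [[-0.975  0.221 -0.001]
 [ 0.221  0.975 -0.002]
 [ 0.    -0.002 -1.   ]]
{'fovy': 71.98343427264155, 'cx': 320.0009453707726, 'cy': 234.26361537959107, 'k1': 0.02151296934744538, 'R': array([[ 0.22183008,  0.97508205, -0.00253164],
       [ 0.94051823, -0.21328023,  0.26445607],
       [ 0.25732641, -0.06104537, -0.96439441]]), 't': array([-0.62423283, -0.03047972,  0.39025594])} cam in tool [ 0.07317807  0.00055869 -0.16102013] [[-8.74014096e-04 -9.64319344e-01 -2.64740325e-01]
 [ 9.99999199e-01 -6.00384775e-04 -1.11449113e-03]
 [ 9.15779291e-04 -2.64741087e-01  9.64319096e-01]]
tool y yaw 77.23347520311648
tool y yaw 77.23347520311648
```

Call:
{"name": "play_rows", "arguments": {"targets": "-1 -0.66 0.08 0.095 -1;-1 -0.66 0.08 0.095 -1;-1 -0.66 0.08 0.095 -1;-1 -0.66 0.08 0.095 -1;-1 -0.66 0.08 0.095 -1;-1 -0.66 0.08 0.095 -1;-1 -0.66 0.08 0.095 -1;-1 -0.66 0.08 0.095 -1;-1 -0.66 0.08 0.095 -1;-1 -0.66 0.08 0.095 -1", "grip_force": 5}}

```text
time: 1.4
eef_pos: [0.4691, 0.2637, 0.1902]
ee_rot: [0.258, 0.966, -0.0, -0.001]
contact_force: [0.5, -0.2, 0.1]
gripper_width: 1.002
grip_force: 0.0
```

```bash
python3 - <<'E'
from h import *
import pickle
s=observe();W=camera_params('wrist');i=snapshot('wrist')[:,:,::-1]
pickle.dump((s,W),open('w1.pkl','wb'))
cv2.imwrite('pics/w1.png',i);print(s['eef_pos'],s['ee_rot'],s['time'],s['qd'].round(3),proj(W,np.array([.492,.257,.022])))
E
```

```text
[0.46914435 0.26369361 0.19024694] [ 2.57970989e-01  9.66152385e-01 -1.88831150e-04 -7.08053249e-04] 1.4 [ 0.027 -0.008  0.008 -0.001  0.    -0.002] [325.59682195 240.02034111]
```

View pics/w1.png

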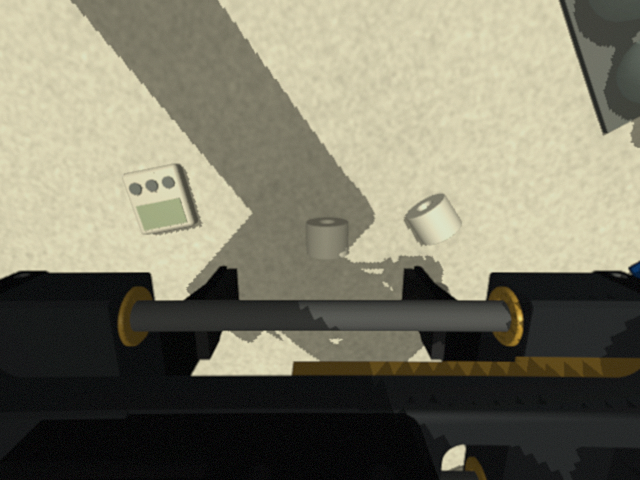

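```bash
python3 - <<'E'
from h import *
i=cv2.imread('pics/w1.png')[205:270,290:365]
cv2.imwrite('pics/w1c.png',cv2.convertScaleAbs(cv2.resize(i,(750,650),interpolation=cv2.INTER_CUBIC)[:600],alpha=1.7))
E
```

```text
(no output)
```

View pics/w1c.png

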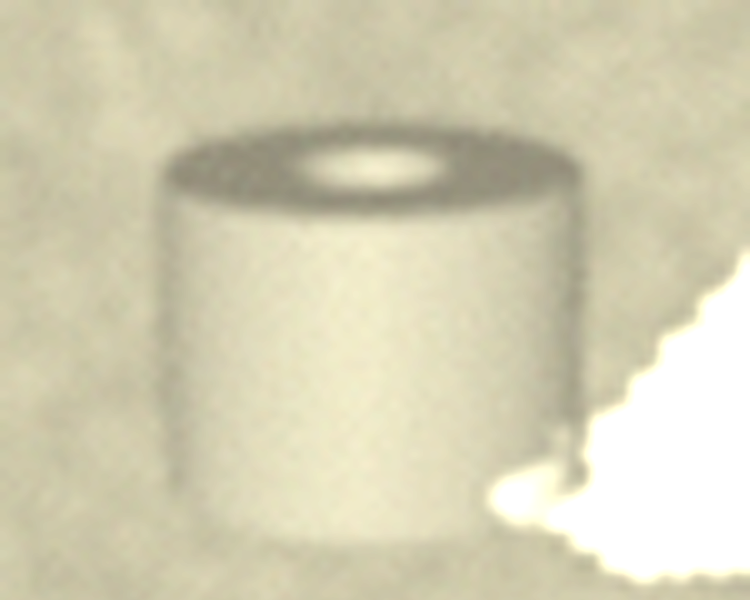

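The crop shows the tube with its axis along the picture's vertical. The near end face is centred at (327.3,221.9) in the full picture, and the far top edge is at (327,259.5).

```bash
python3 - <<'E'
from h import *
import pickle
s,W=pickle.load(open('w1.pkl','rb'))
a=onz(W,(327.3,221.9),.022);b=onz(W,(327,259.5),.044);d=(b-a)[:2]
print(a,b,np.linalg.norm(d),np.degrees(np.arctan2(d[1],d[0])))
R=Ro.from_quat(s['ee_rot']).as_matrix();print('tool x yaw',np.degrees(np.arctan2(R[1,0],R[0,0])))
print('rel tool a,b',R.T@(a-s['eef_pos']),R.T@(b-s['eef_pos']))
E
```

```text
[0.47609735 0.26807358 0.022     ] [0.50430212 0.25120897 0.044     ] 0.032862200190417565 -30.876671022852964
tool x yaw 150.100561545197
rel tool a,b [-0.00405805  0.00738577  0.16823657] [-0.03688748  0.00680921  0.14619525]
```

Call:
{"name": "play_rows", "arguments": {"targets": "-0.105 0.017 0.2 0 -1;-0.105 0.017 0.3 0 -1;-0.105 0.017 0.4 0 -1;-0.105 0.017 0.465 0 -1;-0.105 0.017 0.465 0 -1;-0.105 0.017 0.465 0 -1;-0.105 0.017 0.465 0 -1", "grip_force": 3}}

```text
time: 2.33
eef_pos: [0.5097, 0.2494, 0.0054]
ee_rot: [0.257, 0.966, 0.0, 0.001]
contact_force: [0.6, 0.5, 0.7]
gripper_width: 0.996
grip_force: 0.0
```

Call:
{"name": "play_rows", "arguments": {"targets": "0 0 0 0 0.3;0 0 0 0 0.3;0 0 0 0 0.3;0 0 0 0 0.3;0 0 0 0 0.3;0 0 0 0 0.3;0 0 0 0 0.3;0 0 0 0 0.3"}}

```text
time: 3.32
eef_pos: [0.5097, 0.2486, 0.0045]
ee_rot: [0.258, 0.966, -0.0, 0.0]
contact_force: [-0.2, -1.6, -1.2]
gripper_width: 0.492
grip_force: 3.0
```

Call:
{"name": "play_rows", "arguments": {"targets": "0 0 -0.01 0 0.3;0 0 -0.02 0 0.3;0 0 -0.03 0 0.3;0 0 -0.04 0 0.3;0 0 -0.05 0 0.3;0 0 -0.06 0 0.3;0 0 -0.06 0 0.3;0 0 -0.06 0 0.3"}}

```text
time: 4.32
eef_pos: [0.5096, 0.2486, 0.0285]
ee_rot: [0.258, 0.966, -0.0, -0.0]
contact_force: [0.6, -1.1, -1.2]
gripper_width: 0.495
grip_force: 3.0
```

```bash
python3 - <<'E'
from h import *
w=snapshot('wrist')[:,:,::-1][180:340,220:430];t=snapshot('top')[:,:,::-1][310:370,165:245]
s_=snapshot('scene')[:,:,::-1][205:275,400:490]
r=lambda i:cv2.convertScaleAbs(cv2.resize(i,(390,290),interpolation=cv2.INTER_CUBIC),alpha=1.5)
cv2.imwrite('pics/l1.png',np.vstack([np.hstack([r(w),r(t)]),np.hstack([r(s_),r(s_)*0])]))
E
```

```text
(no output)
```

View pics/l1.png

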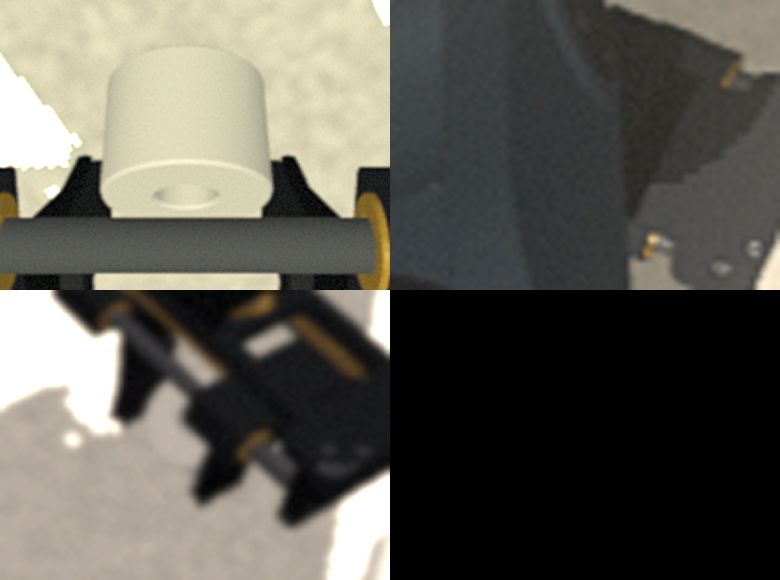

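The wrist crop shows the spacer drooped: its upper face and bore are at about (185,195) in the crop, with the axis roughly 50° from vertical. I'll drag its lower edge on the bench to finish the turn.

Call:
{"name": "play_rows", "arguments": {"targets": "0 0 0.02 0 0.3;0 0 0.034 0 0.3;0.01 0 0.034 0 0.3;0.02 0 0.034 0 0.3;0.03 0 0.034 0 0.3;0.04 0 0.034 0 0.3;0.05 0 0.037 0 0.3;0.06 0 0.041 0 0.3;0.07 0 0.046 0 0.3;0.076 0 0.05 0 0.3"}}

```text
time: 5.72
eef_pos: [0.4837, 0.2637, 0.0087]
ee_rot: [0.257, 0.966, 0.0, 0.001]
contact_force: [0.9, -1.7, 3.8]
gripper_width: 0.494
grip_force: 3.0
```

```bash
python3 - <<'E'
from h import *
w=snapshot('wrist')[:,:,::-1][130:360,180:470]
cv2.imwrite('pics/l2.png',cv2.convertScaleAbs(cv2.resize(w,(725,575),interpolation=cv2.INTER_CUBIC),alpha=1.4))
E
```

```text
(no output)
```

View pics/l2.png

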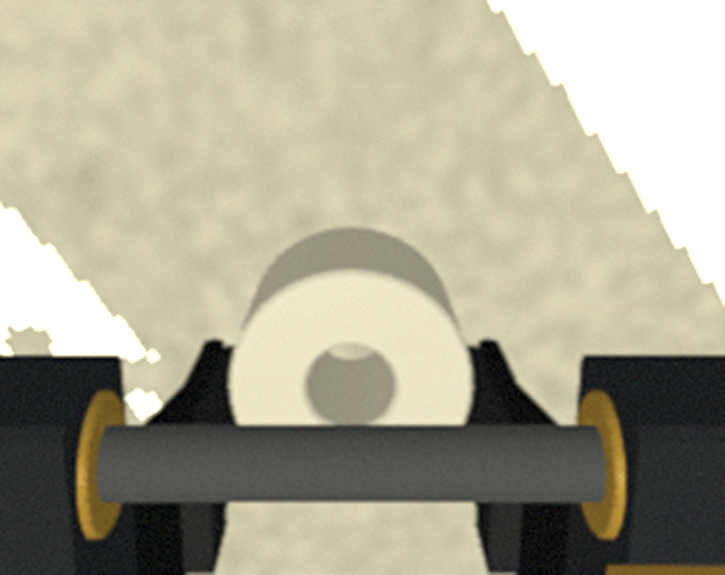

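The spacer now stands on end: top face spans columns 230–473 in the crop, topmost point (350,268). I release it, then compute its centre.

Call:
{"name": "play_rows", "arguments": {"targets": "0 0 0 0 -0.3;0 0 0 0 -0.3;0 0 0 0 -0.3;0 0 0 0 -0.3;0 0 0 0 -0.3"}}

```text
time: 6.4
eef_pos: [0.4833, 0.2638, 0.0085]
ee_rot: [0.258, 0.966, -0.0, -0.0]
contact_force: [0.8, 0.3, 0.1]
gripper_width: 0.651
grip_force: 0.0
```

```bash
cat >> h.py <<'E'
def circfit(W,pts,z,r):
    """pts on image edge of a level circle radius r at height z -> centre xy, rms"""
    P=np.array([onz(W,p,z)[:2] for p in pts])
    q=least_squares(lambda c:np.hypot(*(P-c).T)-r,P.mean(0),loss='soft_l1',f_scale=.001)
    return q.x,np.sqrt(np.mean(q.fun**2))
E
python3 - <<'E'
from h import *
s=observe();W=camera_params('wrist');w=snapshot('wrist');cv2.imwrite('pics/l3.png',w[:,:,::-1])
R=Ro.from_quat(s['ee_rot']).as_matrix();print(s['eef_pos'],s['gripper_width'])
C=lambda x,y:(180+x/2.5,130+y/2.5)
pts=[C(*p) for p in[(350,268),(230,385),(473,385),(265,310),(437,310)]]
c,e=circfit(W,pts,.034,.022);print(c,e,'tool',R.T@(np.r_[c,.034]-s['eef_pos']))
E
```

```text
[0.48326215 0.2637902  0.00852676] 0.6505830646530859
[0.47331666 0.26997515] 0.0006265432283134436 tool [ 0.01170685  0.00040914 -0.02547223]
```

Call:
{"name": "play_rows", "arguments": {"targets": "0.015 0 0 0 -0.3;0.03 0 0 0 -0.3;0.03 0 0 0 -0.3;0.03 0 0 0 0.3;0.03 0 0 0 0.3;0.03 0 0 0 0.3;0.03 0 0 0 0.3;0.03 0 0 0 0.3;0.03 0 0 0 0.3", "grip_force": 15}}

```text
time: 7.58
eef_pos: [0.4731, 0.2698, 0.0086]
ee_rot: [0.258, 0.966, 0.0, 0.0]
contact_force: [1.3, 0.5, 0.4]
gripper_width: 0.496
grip_force: 15.0
```

Call:
{"name": "play_rows", "arguments": {"targets": "0 0 -0.1 0 0.3;0 0 -0.2 0 0.3;0 0 -0.35 0 0.3;0 0 -0.44 0 0.3;0 0 -0.44 0 0.3;0 0 -0.44 0 0.3"}}

```text
time: 8.32
eef_pos: [0.4717, 0.2693, 0.1835]
ee_rot: [0.258, 0.966, -0.001, -0.001]
contact_force: [-0.3, -0.1, -1.0]
gripper_width: 0.493
grip_force: 15.0
```

```bash
python3 - <<'E'
from h import *
w=snapshot('wrist')[:,:,::-1]; cv2.imwrite('pics/l4.png',w)
m,s=toolmove([.440,-.23,.186]);print(m,s['eef_pos'],s['q'].round(2))
# automatic edge points: look at the red-vs-column profile through top face
g=cv2.cvtColor(w,cv2.COLOR_BGR2GRAY)
print(g[200:310:3,320]); print(g[284,250:390:4]); print(g[270,250:390:4])
E
```

```text
[-0.55346318 -1.1214815  -0.00581787] [0.47142516 0.26925479 0.18295185] [ 0.31  0.47  1.68 -0.    1.   -0.74]
[134 134 126 127 127 126 124 132 132 129 128 126 124 129 122  95  93  95
  96  99 128 159 233 236 236 236 195 144 151 149 149 122  94  86  58  72
  81]
[134  20   9   8  15   9  10  93 145 150 149 150 148 149 150 148 147 148
 149 147 149 148 148 149 148 149 149 143  82  13  15  12  10  12  22]
[130 135 131   3   6  12   6  45 112  96  97 107 135 148 221 195 236 236
 235 236 236 237 234 225 140 110 104 107  46  21  21   6   5 129 128]
```

Call:
{"name": "play_rows", "arguments": {"targets": "-0.8 -1 0.06 0 0.3;-0.8 -1 0.06 0 0.3;-0.8 -1 0.06 0 0.3;-0.8 -1 0.06 0 0.3;-0.8 -1 0.06 0 0.3;-0.8 -1 0.06 0 0.3;-0.8 -1 0.06 0 0.3;-0.8 -1 0.11 0 0.3;-0.8 -1 0.11 0 0.3;-0.8 -1 0.11 0 0.3"}}

```text
time: 9.62
eef_pos: [0.5498, -0.2364, 0.1382]
ee_rot: [0.259, 0.966, 0.001, -0.002]
contact_force: [0.3, 0.2, -1.6]
gripper_width: 0.498
grip_force: 15.0
```

```bash
python3 - <<'E'
from h import *
import pickle
s=observe();W=camera_params('wrist');i=snapshot('wrist')[:,:,::-1]
pickle.dump((s,W),open('w5.pkl','wb'))
cv2.imwrite('pics/w5.png',i);print(s['eef_pos'],s['ee_rot'],s['qd'].round(3),proj(W,np.array([.4955,-.2285,.089])))
E
```

```text
[ 0.54982444 -0.23641726  0.13818203] [ 0.25871896  0.96594935  0.00099376 -0.00231479] [ 0.044 -0.036  0.029  0.012  0.014  0.006] [287.68585999 180.38532613]
```

View pics/w5.png

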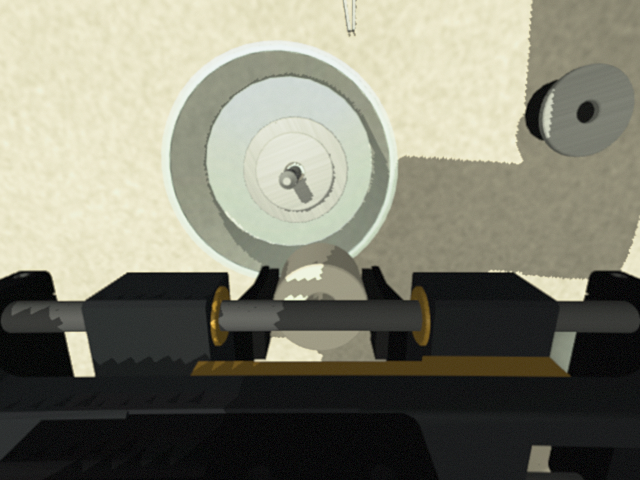

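The dish rim spans columns 162–397, rod tip at about (288,181), and coupon hole at (588,111) on the bung. I take one settled picture and an enlarged composite.

```bash
python3 - <<'E'
from h import *
import pickle
for _ in range(4): snapshot('wrist')
s=observe();W=camera_params('wrist');i=snapshot('wrist')[:,:,::-1]
pickle.dump((s,W),open('w6.pkl','wb'));cv2.imwrite('pics/w6.png',i);print(s['qd'].round(3),s['eef_pos'])
r=lambda x0,y0,w,h,k:cv2.resize(i[y0:y0+h,x0:x0+w],None,fx=k,fy=k,interpolation=cv2.INTER_CUBIC)
A=r(230,105,130,130,3); # rod/ring
B=r(515,50,125,115,3); C=r(255,235,130,70,3); D=r(265,155,50,50,8)
o=np.zeros((600,800,3),np.uint8)
for im,x,y in((A,0,0),(B,400,0),(C,0,390),(D,400,350)):
    im=im[:600-y,:800-x];o[y:y+im.shape[0],x:x+im.shape[1]]=im
cv2.imwrite('pics/w6c.png',o)
E
```

```text
[-0.001 -0.004 -0.007 -0.001 -0.002 -0.002] [ 0.55105048 -0.23447369  0.14079872]
```

View pics/w6c.png

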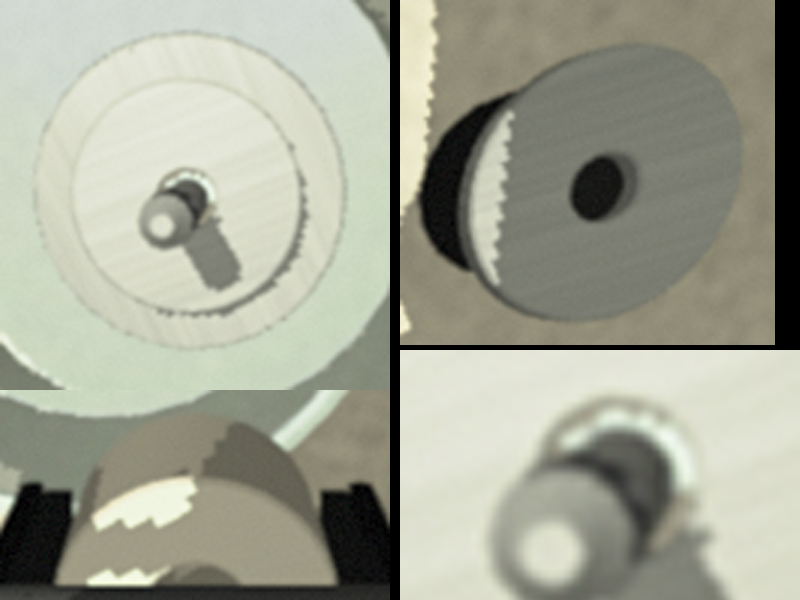

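Composite shows: rod tip flat at (550,553), the foot and first-coupon circles around it, the second coupon with its hole edges at 570–637 by 152–222, and the held spacer's top arc with its apex near (195,472). Fitting these now.

```bash
python3 - <<'E'
from h import *
import pickle
s,W=pickle.load(open('w6.pkl','rb'));R=Ro.from_quat(s['ee_rot']).as_matrix();p=s['eef_pos']
A=lambda x,y:(230+x/3-.33,105+y/3-.33);B=lambda x,y:(515+(x-400)/3-.33,50+y/3-.33);C=lambda x,y:(255+x/3-.33,235+(y-390)/3-.33)
tool=lambda c,z:(R.T@(np.r_[c[:2],z]-p)).round(4)
t=onz(W,(283.4,180.0),.089);print('rod tip',t,tool(t,.089))
for n,pts,f,z,r in[('foot',[(33,190),(347,190),(190,30),(190,350)],A,.013,.045),('low',[(71,190),(300,190),(190,77),(190,308)],A,.025,.032),
 ('tubetop',[(195,472),(55,580),(335,580),(270,488),(120,495),(318,530)],C,p[2]+.0254,.022),('tubebot',[(190,412),(98,470),(310,480)],C,p[2]-.0086,.022),
 ('coupon',[(743,150),(640,43),(580,322),(700,265),(720,90)],B,.041,.032),('hole',[(637,180),(570,190),(610,153),(595,222)],B,.041,.008)]:
    c,e=circfit(W,[f(*q) for q in pts],z,r);print(n,c.round(4),'rms',round(e,4),'tool',tool(c,z))
rim=[(162,160),(397,165),(279,42),(300,272)]  # from w5
s5,W5=pickle.load(open('w5.pkl','rb'));print('dish',circfit(W5,rim,.073,.078))
E
```

```text
rod tip [ 0.49543106 -0.22948036  0.089     ] [ 0.0507 -0.0233  0.0518]
foot [ 0.4953 -0.2292] rms 0.0 tool [ 0.0509 -0.0231  0.1278]
low [ 0.4942 -0.2289] rms 0.0007 tool [ 0.052  -0.0234  0.1158]
tubetop [ 0.55   -0.2336] rms 0.0004 tool [ 0.0014  0.0003 -0.0254]
tubebot [ 0.5514 -0.2334] rms 0.0002 tool [0.0003 0.0011 0.0086]
coupon [ 0.5651 -0.021 ] rms 0.0006 tool [0.0937 0.1923 0.0999]
hole [ 0.5647 -0.0208] rms 0.0001 tool [0.0941 0.1922 0.0999]
dish (array([ 0.48649752, -0.23089261]), np.float64(0.001774302537291729))
```

Call:
{"name": "play_rows", "arguments": {"targets": "0.06 -0.03 0 0 0.3;0.125 -0.058 0 0 0.3;0.125 -0.058 0 0 0.3;0.125 -0.058 0.04 0 0.3;0.125 -0.058 0.08 0 0.3;0.125 -0.058 0.095 0 0.3;0.125 -0.058 0.095 0 0.3;0.125 -0.058 0.095 0 0.3"}}

```text
time: 10.92
eef_pos: [0.4966, -0.2318, 0.1025]
ee_rot: [0.258, 0.966, -0.0, 0.0]
contact_force: [-0.3, -0.3, -0.6]
gripper_width: 0.501
grip_force: 15.0
```

```bash
python3 - <<'E'
from h import *
m,s=toolmove([.4954,-.2293,.0886]);print(s['eef_pos'],s['qd'].round(3),m,s['contact_force'])
E
```

```text
[ 0.49660895 -0.23184262  0.10254392] [-0.002 -0.01  -0.003  0.001  0.002  0.001] [0.00579869 0.00400861 0.0348576 ] [-0.34787794 -0.32765646 -0.56784605]
```

Call:
{"name": "play_rows", "arguments": {"targets": "0.004 0.004 0 0 0.3;0.004 0.004 0.01 0 0.3;0.004 0.004 0.02 0 0.3;0.004 0.004 0.03 0 0.3;0.004 0.004 0.04 0 0.3;0.004 0.004 0.045 0 0.3;0.004 0.004 0.045 0 0.3;0.004 0.004 0.045 0 0.3"}}

```text
time: 11.92
eef_pos: [0.4958, -0.2295, 0.0846]
ee_rot: [0.258, 0.966, -0.0, 0.0]
contact_force: [-0.9, 0.2, -1.7]
gripper_width: 0.493
grip_force: 15.0
```

Call:
{"name": "play_rows", "arguments": {"targets": "0 0 0.012 0 0.3;0 0 0.024 0 0.3;0 0 0.036 0 0.3;0 0 0.048 0 0.3;0 0 0.06 0 0.3;0 0 0.072 0 0.3;0 0 0.084 0 0.3;0 0 0.096 0 0.3;0 0 0.108 0 0.3;0 0 0.116 0 0.3"}}

```text
time: 13.18
eef_pos: [0.4956, -0.2294, 0.0378]
ee_rot: [0.258, 0.966, 0.0, -0.0]
contact_force: [-0.2, -0.4, -0.6]
gripper_width: 0.493
grip_force: 15.0
```

Call:
{"name": "play_rows", "arguments": {"targets": "0 0 0.003 0 0.3;0 0 0.006 0 0.3;0 0 0.009 0 0.3;0 0 0.011 0 0.3;0 0 0.012 0 0.3;0 0 0.012 0 0.3"}}

```text
time: 13.92
eef_pos: [0.4957, -0.2295, 0.0336]
ee_rot: [0.258, 0.966, -0.0, 0.0]
contact_force: [-1.1, -0.4, 1.4]
gripper_width: 0.493
grip_force: 15.0
```

Call:
{"name": "play_rows", "arguments": {"targets": "0 0 0 0 -0.25;0 0 0 0 -0.25;0 0 0 0 -0.25;0 0 0 0 -0.25;0 0 -0.05 0 -0.25;0 0 -0.12 0 -0.25;0 0 -0.22 0 -0.25;0 0 -0.32 0 -0.25;0 0 -0.32 0 -1;0 0 -0.32 0 -1"}}

```text
time: 15.18
eef_pos: [0.4951, -0.2291, 0.1609]
ee_rot: [0.258, 0.966, 0.0, -0.0]
contact_force: [0.2, -0.2, -0.5]
gripper_width: 0.773
grip_force: 0.0
```

```bash
python3 - <<'E'
from h import *
import pickle
for _ in range(3): snapshot('wrist')
T=camera_params('top');i=snapshot('top')[:,:,::-1];cv2.imwrite('pics/t7.png',i)
m,s=toolmove([.5648,-.0209,.10]);print(m,s['eef_pos'],s['q'].round(2),s['gripper_width'])
W=camera_params('wrist');w=snapshot('wrist')[:,:,::-1];cv2.imwrite('pics/w7.png',w);pickle.dump((s,W),open('w7.pkl','wb'))
for z in(.089,.059,.025):print(z,proj(W,np.array([.4954,-.2293,z])))
print('coupon px',proj(W,np.array([.5648,-.0209,.041])))
E
```

```text
[0.1070384  0.53795406 0.15043384] [ 0.49491281 -0.22893166  0.15996458] [-0.64  0.51  1.69  0.    0.94 -1.69] 0.9409824790473903
0.089 [319.8303424  247.83833139]
0.059 [319.8781721  236.85115996]
0.025 [319.92139911 226.9202453 ]
coupon px [579.17880222 180.28463331]
```

Call:
{"name": "play_rows", "arguments": {"targets": "-0.02 0.15 0.1 0 -1;-0.02 0.3 0.1 0 -1;-0.02 0.45 0.1 0 -1;-0.02 0.538 0.1 0 -1;-0.02 0.538 0.1 0 -1;-0.02 0.538 0.1 0 -1;-0.02 0.538 0.1 0 -1;-0.02 0.538 0.1 0 -1", "grip_force": 20}}

```text
time: 16.42
eef_pos: [0.6094, -0.0481, 0.1214]
ee_rot: [0.259, 0.966, -0.0, -0.0]
contact_force: [-0.5, -0.7, 0.4]
gripper_width: 1.0
grip_force: 0.0
```

```bash
python3 - <<'E'
from h import *
for _ in range(3): snapshot('wrist')
s=observe();W=camera_params('wrist');w=snapshot('wrist')[:,:,::-1];cv2.imwrite('pics/w8.png',w)
R=Ro.from_quat(s['ee_rot']).as_matrix();p=s['eef_pos'];u=proj(W,np.array([.5648,-.0209,.041]));print(p,s['qd'].round(3),u)
g=cv2.cvtColor(w,cv2.COLOR_BGR2GRAY);x,y=u.round().astype(int)
print(g[y,x-60:x+60:3]);print(g[y-60:y+60:3,x])
m=(g<35).astype(np.uint8);n,l,st,ce=cv2.connectedComponentsWithStats(m)
for k in range(1,n):
    if 40<st[k,4]<1500: print(st[k],ce[k],onz(W,ce[k],.041)[:2])
E
```

```text
[ 0.60962935 -0.04759134  0.12147014] [ 0.006  0.001 -0.003 -0.001 -0.    -0.   ] [320.9628957  173.77967186]
[227 220 219 217 218 223 211 211 208 207 209 166 127 165 121 123 127  91
  18  22  19  17  13  24  39 121 122 120 121 121 122 125 127 124 123 117
 138 137 137 134]
[224 226 223 221 215 221 217 212 216 214 216 212 216 213 217 214  94  35
  36  23  19  22  17  66 126 123 121 122 121 124 118 120 119 117 123 133
 131 130 132 132]
[314 163  19  20 261] [323.31800766 173.31034483] [ 0.56535931 -0.01926304]
[ 183  267  189   36 1230] [228.35528455 289.28943089] [ 0.60652893 -0.12965481]
[ 403  267   56   36 1109] [421.90081154 287.39044184] [0.68159827 0.00390927]
[282 344  11  10  70] [286.81428571 348.31428571] [ 0.67533518 -0.11747236]
```

Call:
{"name": "play_rows", "arguments": {"targets": "0.07 0.005 0 0 -1;0.131 0.005 0 0 -1;0.131 0.005 0.05 0 -1;0.131 0.005 0.12 0 -1;0.131 0.005 0.19 0 -1;0.131 0.005 0.24 0 -1;0.131 0.005 0.254 0 -1;0.131 0.005 0.254 0 -1;0.131 0.005 0.254 0 -1"}}

```text
time: 17.75
eef_pos: [0.5661, -0.0192, 0.0206]
ee_rot: [0.258, 0.966, 0.0, 0.001]
contact_force: [0.5, -0.2, -0.6]
gripper_width: 1.003
grip_force: 0.0
```

Call:
{"name": "play_rows", "arguments": {"targets": "0 0 0 0 -0.3;0 0 0 0 -0.3;0 0 0 0 -0.2;0 0 0 0 -0.2;0 0 0 0 -0.2;0 0 0 0 -0.2"}}

```text
time: 18.5
eef_pos: [0.5655, -0.0191, 0.02]
ee_rot: [0.258, 0.966, -0.0, 0.0]
contact_force: [-0.7, -0.1, 2.7]
gripper_width: 0.723
grip_force: 20.0
```

```bash
python3 - <<'E'
from h import *
s=observe();R=Ro.from_quat(s['ee_rot']).as_matrix();print(s['eef_pos'],s['gripper_width']*87,s['grip_force'],'coupon in tool',R.T@(np.array([.5652,-.0197,.038])-s['eef_pos']))
E
```

```text
[ 0.56548309 -0.01905074  0.02000058] 62.93926452703841 20.000385664170608 coupon in tool [-8.38866316e-05 -7.02494414e-04 -1.79994533e-02]
```

Call:
{"name": "play_rows", "arguments": {"targets": "0 0 -0.1 0 -0.2;0 0 -0.22 0 -0.2;0 0 -0.3 0 -0.2;-0.08 -0.14 -0.32 0 -0.2;-0.16 -0.28 -0.32 0 -0.2;-0.235 -0.42 -0.32 0 -0.2;-0.235 -0.543 -0.32 0 -0.2;-0.235 -0.543 -0.32 0 -0.2;-0.235 -0.543 -0.32 0 -0.2;-0.235 -0.543 -0.32 0 -0.2"}}

```text
time: 19.75
eef_pos: [0.5389, -0.2525, 0.1475]
ee_rot: [0.257, 0.966, 0.0, -0.0]
contact_force: [0.9, 0.3, -1.2]
gripper_width: 0.722
grip_force: 20.0
```

```bash
python3 - <<'E'
from h import *
import pickle
for _ in range(3): snapshot('wrist')
s=observe();W=camera_params('wrist');w=snapshot('wrist')[:,:,::-1];cv2.imwrite('pics/w9.png',w);pickle.dump((s,W),open('w9.pkl','wb'))
p=s['eef_pos'];print(p,s['ee_rot'],s['qd'].round(3),[proj(W,np.array([.4954,-.2293,z])).round(1) for z in(.089,.059)])
cv2.imwrite('pics/w9c.png',cv2.resize(w[110:320,190:450],(780,630),interpolation=cv2.INTER_CUBIC)[:600])
E
```

```text
[ 0.53914752 -0.25281583  0.14772003] [ 2.56639644e-01  9.66507155e-01  7.02332340e-05 -8.67183981e-05] [-0.004 -0.    -0.002 -0.001 -0.002 -0.002] [array([317.9, 180.6]), array([318.2, 176.2])]
```

View pics/w9c.png

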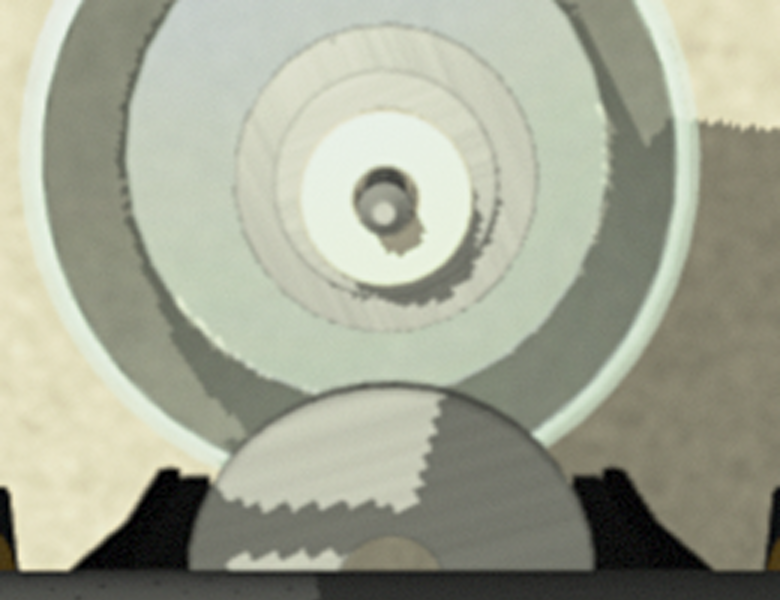

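The spacer sits on the rod on the first coupon. Rod tip is at (385,211) in the crop, and the held coupon's arc runs through (190,555), (395,385) and (596,555).

```bash
python3 - <<'E'
from h import *
import pickle
s,W=pickle.load(open('w9.pkl','rb'));R=Ro.from_quat(s['ee_rot']).as_matrix();p=s['eef_pos']
C=lambda x,y:(190+x/3-.33,110+y/3-.33)
t=onz(W,C(385,211),.089);print('rod',t,R.T@(t-p))
for n,pts,z,r in[('coupon',[(190,555),(394,383),(596,555),(250,443),(540,445),(209,500),(577,500)],p[2]+.021,.032),('spacer',[(301,200),(472,200),(386,111),(386,287)],.059,.022)]:
    c,e=circfit(W,[C(*q) for q in pts],z,r);print(n,c,e,R.T@(np.r_[c,z]-p))
E
```

```text
rod [ 0.49511384 -0.22902841  0.089     ] [ 0.05002192 -0.00119599  0.05873011]
coupon [ 0.53896501 -0.25213343] 0.0004872434770238604 [ 0.00050127  0.00050388 -0.02099985]
spacer [ 0.49584386 -0.2292518 ] 0.0005496007221787448 [ 0.04927113 -0.00103054  0.08872997]
```

Call:
{"name": "play_rows", "arguments": {"targets": "0.06 -0.003 0 0 -0.2;0.124 -0.003 0 0 -0.2;0.124 -0.003 0 0 -0.2;0.124 -0.003 0.05 0 -0.2;0.124 -0.003 0.1 0 -0.2;0.124 -0.003 0.135 0 -0.2;0.124 -0.003 0.155 0 -0.2;0.124 -0.003 0.155 0 -0.2;0.124 -0.003 0.155 0 -0.2"}}

```text
time: 21.08
eef_pos: [0.4956, -0.2309, 0.0862]
ee_rot: [0.258, 0.966, -0.0, 0.001]
contact_force: [-0.5, 0.3, -0.6]
gripper_width: 0.725
grip_force: 20.0
```

```bash
python3 - <<'E'
from h import *
s=observe();R=Ro.from_quat(s['ee_rot']).as_matrix();p=s['eef_pos'];c=p+R@[.0004,.0003,-.018]
print(p,c,s['qd'].round(3),'need',R.T@(np.array([.4953,-.2292,c[2]])-c)/.4)
E
```

```text
[ 0.49559966 -0.23086887  0.08617527] [ 0.49538455 -0.23039687  0.10417474] [-0.001 -0.007  0.002 -0.001 -0.001 -0.002] need [ 1.67329420e-03  2.48956697e-03 -2.30966885e-06]
```

Call:
{"name": "play_rows", "arguments": {"targets": "0.002 0.003 0 0 -0.2;0.002 0.003 0.012 0 -0.2;0.002 0.003 0.024 0 -0.2;0.002 0.003 0.036 0 -0.2;0.002 0.003 0.044 0 -0.2;0.002 0.003 0.052 0 -0.2;0.002 0.003 0.052 0 -0.2"}}

```text
time: 21.95
eef_pos: [0.4948, -0.229, 0.0646]
ee_rot: [0.258, 0.966, 0.0, -0.0]
contact_force: [-0.7, 0.1, -0.9]
gripper_width: 0.726
grip_force: 20.0
```

Call:
{"name": "play_rows", "arguments": {"targets": "0 0 0.01 0 -0.2;0 0 0.02 0 -0.2;0 0 0.03 0 -0.2;0 0 0.04 0 -0.2;0 0 0.044 0 -0.2;0 0 0.048 0 -0.2;0 0 0.05 0 -0.2;0 0 0.051 0 -0.2;0 0 0.051 0 -0.2"}}

```text
time: 23.08
eef_pos: [0.4951, -0.2291, 0.0446]
ee_rot: [0.258, 0.966, -0.0, 0.0]
contact_force: [-0.2, 0.8, -1.8]
gripper_width: 0.723
grip_force: 20.0
```

Call:
{"name": "play_rows", "arguments": {"targets": "0 0 0.001 0 -0.2;0 0 0.002 0 -0.2;0 0 0.003 0 -0.2;0 0 0.003 0 -0.2"}}

```text
time: 23.58
eef_pos: [0.4951, -0.2292, 0.044]
ee_rot: [0.258, 0.966, -0.0, 0.0]
contact_force: [-0.9, -0.1, 5.6]
gripper_width: 0.722
grip_force: 20.0
```

Contact felt (5.6 N), so the coupon is seated. I release it with a small opening and rise.

Call:
{"name": "play_rows", "arguments": {"targets": "0 0 -0.001 0 -0.7;0 0 -0.001 0 -0.7;0 0 -0.001 0 -0.7;0 0 -0.001 0 -0.7;0 0 -0.03 0 -0.7;0 0 -0.08 0 -0.7;0 0 -0.16 0 -0.7;0 0 -0.28 0 -0.7;0 0 -0.28 0 -0.7;0 0 -0.28 0 -0.7"}}

```text
time: 24.82
eef_pos: [0.4947, -0.2288, 0.1556]
ee_rot: [0.258, 0.966, -0.0, 0.0]
contact_force: [-0.5, -0.2, 0.2]
gripper_width: 0.852
grip_force: 0.0
```

Call:
{"name": "play_rows", "arguments": {"targets": "-0.125 0 0 0 -0.7;-0.125 0 0 0 -0.7;-0.125 0 0 0 -0.7;-0.125 0 0 0 -0.7;-0.125 0 0 0 -0.7"}}

```text
time: 25.45
eef_pos: [0.5376, -0.2534, 0.1551]
ee_rot: [0.258, 0.966, 0.0, -0.001]
contact_force: [-0.4, 0.5, 0.4]
gripper_width: 0.85
grip_force: 0.0
```

```bash
python3 - <<'E'
from h import *
for _ in range(3): snapshot('wrist')
s=observe();W=camera_params('wrist');w=snapshot('wrist')[:,:,::-1];cv2.imwrite('pics/w10.png',w)
p=s['eef_pos'];c=np.array([.4953,-.2292,.065]);u=proj(W,c);print(p,s['contact_force'],s['gripper_width'],u)
# coupon edge by radial gradient
g=cv2.GaussianBlur(cv2.cvtColor(w,cv2.COLOR_BGR2GRAY),(3,3),0).astype(float);pts=[]
for a in np.radians(range(0,360,10)):
    q=[proj(W,c+[r*np.cos(a),r*np.sin(a),0]) for r in np.arange(.026,.038,.0004)]
    v=np.array([g[int(round(y)),int(round(x))] for x,y in q]);d=np.abs(v[3:]-v[:-3]);pts.append(q[d.argmax()+1])
for z in(.059,.062,.065,.068,.071):print(z,circfit(W,pts,z,.032))
P=np.array([onz(W,q,.065)[:2] for q in pts]);print((np.hypot(*(P-P.mean(0)).T)*1e3).round(1))
E
```

```text
[ 0.53812043 -0.25381775  0.15545826] [ 0.28735606 -0.69686266 -1.051531  ] 0.8560017663069255 [319.94347642 176.37645892]
0.059 (array([ 0.49551089, -0.22987291]), np.float64(0.0020407355629486054))
0.062 (array([ 0.49527126, -0.23004254]), np.float64(0.0020115668468008575))
0.065 (array([ 0.49506334, -0.23019121]), np.float64(0.002073623003187347))
0.068 (array([ 0.49488731, -0.23032131]), np.float64(0.0022157539475688827))
0.071 (array([ 0.49473694, -0.23041862]), np.float64(0.0024183034082817024))
[30.6 30.6 33.4 34.6 31.1 30.7 35.5 30.3 31.  30.6 31.  30.6 30.9 30.9
 30.8 30.8 30.7 30.7 30.6 32.6 32.2 30.2 36.5 35.7 30.1 29.3 36.2 29.4
 29.8 34.2 29.5 29.5 32.4 30.4 30.1 30.5]
```

The coupon's outline fits a level ring centred within about 1.3 mm of the rod at home height. The contact height matched too, so I'm handing in.

```bash
python3 -c "
from workcell import *
print(job_done())"
```

```text
the job is handed in; nothing more can be done
None
```

The spacer and then the second coupon were threaded down the rod onto the first coupon, and the job was handed in at about 26 s; the last wrist picture put the coupon about 1 mm from the rod's axis, but no verdict came back.

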